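Hang the nozzle basket on the dryer and start it

ROBOT

A 7-joint arm with a two-finger parallel gripper is mounted at the origin on the work surface. World frame = base frame: x ahead of the robot, y to its left, z up, the work surface at z = 0. Lengths are in m, angles in rad, forces in N, time in s.
With the tool pointing down it reaches from about 0.425 to 0.925 m from the base axis. Payload 6.8 kg.
Tool frame: the origin (TCP) lies on the mounting face of the last link; the fingertips stand 173 mm ahead of it and the grasp point (between the pads) lies 155 mm ahead of it; z points along the fingers, y is the line along which they close (so a half turn about z gives the same grasp; the last joint's range is limited). The gripper opens to 85 mm and grips with 20 to 120 N. Pads are 22 mm wide; open, the fingers measure 114 mm over their backs; the gripper's body (76 mm by 85 mm) begins 54 mm behind the grasp point. The pads swing forward as they close: fully open they stand 13 mm farther back than shut.
Start: joints at [1.227, 0.477, 0.022, 1.555, -0.011, 1.109, -0.083], TCP at [0.158, -0.656, 0.405] pointing down, gripper open.
Joint ranges: [-2.96, 2.96], [-0.34, 2.1], [-1.41, 1.46], [0.24, 2.44], [-1.37, 4.51], [0.17, 1.92], [-2.96, 2.96]. Speed limits (rad/s): [2.39, 2.39, 3.14, 3.14, 3.14, 3.14, 3.14].

INTERFACE

Orientations are given as a unit quaternion [x, y, z, w].
In Python, from station import * gives the robot as it stands.
- The arm moves only by the shell command python3 -m jog 'ROWS' [FORCE]. ROWS is JSON, a list that holds one entry, the list of rows, each a list of 7 numbers: the shift along the tool's x, y, z in units of 0.08 m (1.0 is 0.08 m), then the turn, a rotation vector about the tool's x, y, z in units of pi rad (1.0 is pi rad), then the opening, from 0 (shut) to 1 (fully open). In form: [[[tx, ty, tz, wx, wy, wz, hand], ...]]. A call has exactly 8 rows; each row is the pose to reach, as a shift and turn from the pose commanded when the call began, along the tool's axes at that moment, turning the shorter way round; what a row does not reach only later rows make up. A row lasts 1/8 s, in which the tool goes at most 62.5 mm and 10.7 degrees, less where a joint would pass 70% of its speed; a pose out of reach is approached as far as the arm can. A call with a number of a shift or a turn outside -1 to 1 is refused whole. A call with a gripper value outside its range is refused whole. The fingers move at their own pace and stop on an object; FORCE is the grip in N (left out, the last holds). Time passes only in rows, so rows that repeat a pose let the fingers close, or fill a call up. It gives the time, the measured TCP pose, the force, the opening and the grip force at its end, in the units of the state.
- observe(): the state, without advancing time (a new reading comes with each control period).
- read_camera(name): name is "side" or "top" or "wrist"; returns the picture (400x640x3 uint8, red, green, blue); there is no depth.
- camera_model(name): a dict with "fx", "fy", "cx", "cy" (pixels), "rvec" (rotation vector, rad) and "tvec" (3), from world to camera coordinates, as OpenCV has them; the wrist camera has in their place "hand_eye" (4x4, takes a point from camera to tool coordinates, whose origin is the TCP and whose axes are the flange's). Camera axes: x right, y down, z forward; pixel columns grow to the right and rows downward; lengths in m; the calibration is good to about 2 mm. A picture is of the moment at which its call begins: read the wrist's pose just before it. camera_model takes no time and is no camera call.
- close_job(): hands the job in; it is judged then, once.
Trained networks look in the newest picture that a camera, given by its name, has taken for a name from the list of things; names that differ only in an ending like _2 or _b are one class to them, and where a whole thing is asked for, a point or a joint stands for the part that bears it (a point fixed in the world has none). Each returns a list of dicts, best first, with "confidence" (0 to 1); they miss things now and then, are a little off and sometimes report something else, mostly with a low value. They report only what shows in the picture. A call takes as long as a camera call. They do not tell look-alikes from the thing itself.
- search_frame(camera, query): "at" ([column, row] as shares, 0 to 1, of the picture: columns of its width, rows of its height, amid what is visible of it).
The state is a dict: "time_s": time; "joints": joint angles; "qvel": joint speeds; "joint_torque": joint torques, N m; "tcp_pos": TCP position; "tool_rot": TCP orientation; "ft_force": force on the tool from outside, world axes, zero at the start; "wrist_torque": the same for the moment, N m; "finger_gap": finger opening in m; "gripper_force": force on a finger pad.
Only numpy, scipy, OpenCV 4.12 (cv2) and the standard library are available. Lean on these libraries where they do the work, as an engineer would, in place of code of your own. Each camera call takes 0.05 s, during which the arm holds its last target. There are 200 camera calls.

TASK

Hang the basket of washed piping nozzles by its bail on the dryer's hook, keeping it upright so that nothing spills, and let go of it so that it hangs freely and at rest. Then start the dryer: press the blue key all the way down, let it up, and then press the green key all the way down. Press no key before the basket hangs, do not press the red stop key, and leave the tin and the macarons where they are.

Things in the scene. Friction and masses are not known exactly. Their poses are not given: they have to be found in the camera images.
- basket: loose steel basket of nozzles, 92 (x) x 70 (y) x 45 mm high, 0.2-0.3 kg; origin: centre of its underside, z up. A rigid bail stands in its x-z plane: two 6 mm bars at x = +-17 mm carry an orange grip block, 44 mm along x, 10 mm along y, 125 to 151 mm above the underside. Below the block an opening, 28 mm wide along x, 60 to 125 mm high, goes through along y: the hook passes it from either side
- bail (a point): middle of the underside of the basket's orange grip block, 125 mm above the basket's underside: this face rests on the hook when the basket hangs
- dryer: fixed dryer: white base 190 mm along x, y = -175 to +130 mm, 35 mm high, three keys on its -y part. At y = -5 mm a 16 mm blue post, 195 mm high; from it a level round blue bar, the hook, 10 mm thick, axis 185 mm above the bench, runs along the dryer's +y to y = 100 mm, where the tip turns up, ending at y = 111 mm, 205 mm high. Origin: on the underside, 5 mm from the post's axis, z up
- hook (a point): the place to hang: top of the level hook bar, midway, 190 mm above the bench, at (0, 55) mm of the dryer; the upturned tip lies 45 to 56 mm further along the dryer's +y
- key_blue (a joint): blue key (warm air): a round push key 28 mm across on the dryer's panel; value 0 when up, 0.006 m when fully pressed, springs back (about 4 N at the bottom)
- key_green (a joint): green key (start): a round push key 28 mm across on the dryer's panel; value 0 when up, 0.006 m when fully pressed, springs back (about 4 N at the bottom)
- key_red (a joint): red key (stop), not to be pressed: a round push key 28 mm across on the dryer's panel; value 0 when up, 0.006 m when fully pressed, springs back (about 4 N at the bottom)
- key_blue_top (a point): centre of the blue key's top face (28 mm across, 0.006 m travel straight down); the three keys stand 50 mm apart in a row, in any order
- key_green_top (a point): centre of the green key's top face (28 mm across, 0.006 m travel straight down); the three keys stand 50 mm apart in a row, in any order
- key_red_top (a point): centre of the red key's top face (28 mm across, 0.006 m travel straight down); the three keys stand 50 mm apart in a row, in any order
- tin: bystander: loose blue food tin, 68 mm across, 85 mm high; origin at the centre of its underside
- macaron_yellow: bystander: loose yellow macaron, 43 mm across, 20 mm high; origin at the centre of its underside
- macaron_green: bystander: loose green macaron, 43 mm across, 20 mm high; origin at the centre of its underside
Not all that is in view belongs to the job. Of the things that look like the basket, the smaller one is meant.

How it is judged:
By the outcome, as a careful person would: the job done as asked, in the order asked, and still so for the second after the job is handed in, with the robot touching nothing.
It also fails if it takes over 51 s, if anything falls off the work surface, if the arm or the gripper's body presses on something with over 40 N, if the wrist force passes 120 N, or if a joint passes its speed limit or range.

## Working session

There is one attempt and no reset: what is moved stays moved. The work goes in short steps, Python scripts to look and compute and a shell command to move; the robot and the scene stay as the last step left them, time stands still between calls to the robot, and variables do not carry over. Pictures are saved under pics/ and viewed, at most 13 in all, crops included, and the job is handed in when it is done.

```bash
mkdir -p pics; cat > h.py <<'E'
from station import *
import numpy as np, cv2
from scipy.spatial.transform import Rotation as R
def snap(n,f=None):
    im=read_camera(n)
    if f: cv2.imwrite('pics/'+f,im[:,:,::-1])
    return im
def KRt(n):
    m=camera_model(n); K=np.array([[m['fx'],0,m['cx']],[0,m['fy'],m['cy']],[0,0,1]])
    if 'rvec' in m: return K,R.from_rotvec(np.ravel(m['rvec'])).as_matrix(),np.ravel(m['tvec'])
    s=observe(); T=np.eye(4);T[:3,:3]=R.from_quat(s['tool_rot']).as_matrix();T[:3,3]=s['tcp_pos']
    W=np.linalg.inv(T@np.array(m['hand_eye'])); return K,W[:3,:3],W[:3,3]
def onz(c,px,z):
    K,r,t=c; d=r.T@np.linalg.inv(K)@[px[0],px[1],1]; o=-r.T@t
    return o+d*(z-o[2])/d[2]
def proj(c,p):
    K,r,t=c; q=K@(r@np.asarray(p,float)+t); return q[:2]/q[2]
def tri(obs):
    A=[];b=[]
    for c,px in obs:
        K,r,t=c; d=r.T@np.linalg.inv(K)@[px[0],px[1],1]; d/=np.linalg.norm(d); P=np.eye(3)-np.outer(d,d)
        A.append(P); b.append(P@(-r.T@t))
    return np.linalg.lstsq(np.vstack(A),np.hstack(b),rcond=None)[0]
E
python3 - <<'E'
from h import *
s=observe(); print(s['time_s'],s['tcp_pos'],R.from_quat(s['tool_rot']).as_matrix().round(3).tolist(),s['finger_gap'])
for n in('side','top','wrist'):
    snap(n,n+'0.png'); c=KRt(n); print(n,(-c[1].T@c[2]).round(3),c[1][2].round(2))
    for q in('basket','bail','dryer','key_blue','key_green','key_red','tin','macaron_yellow','macaron_green'):
        if n=='wrist' : continue
        print(q,[(round(d['at'][0]*640),round(d['at'][1]*400),round(d['confidence'],2)) for d in search_frame(n,q)][:3])
E
```

```text
0.0 [ 0.1576362  -0.65604796  0.40373094] [[0.972, 0.234, -0.001], [0.234, -0.972, 0.002], [-0.0, -0.002, -1.0]] 0.08579812305254356
side [0.498 0.707 0.892] [ 0.07 -0.65 -0.75]
basket [(315, 281, 0.87), (400, 288, 0.63)]
bail [(314, 283, 0.79), (400, 291, 0.72)]
dryer [(354, 178, 0.61)]
key_blue [(353, 181, 0.57)]
key_green [(245, 336, 0.72)]
key_red [(368, 137, 0.61)]
tin []
macaron_yellow [(276, 285, 0.51)]
macaron_green [(246, 337, 0.85)]
top [0.474 0.059 1.095] [ 0.09  0.01 -1.  ]
basket [(236, 282, 0.96), (293, 117, 0.33)]
bail [(240, 201, 0.94), (236, 283, 0.6), (187, 141, 0.22)]
dryer [(401, 235, 0.93)]
key_blue []
key_green [(453, 268, 0.46)]
key_red [(457, 244, 0.51), (187, 141, 0.32)]
tin []
macaron_yellow [(251, 156, 0.54)]
macaron_green [(188, 141, 0.6)]
wrist [ 0.235 -0.637  0.374] [-0.3  -0.07 -0.95]
```

View pics/side0.png

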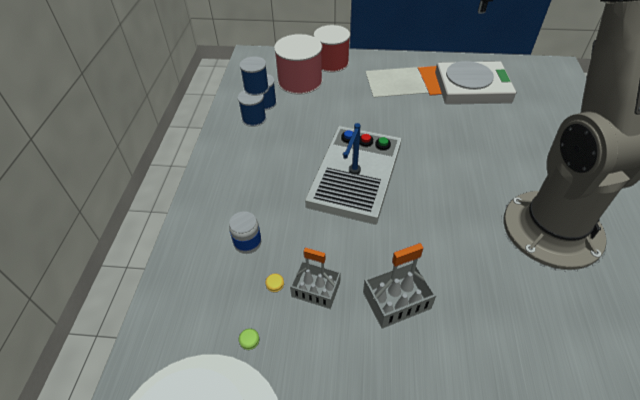

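View pics/top0.png

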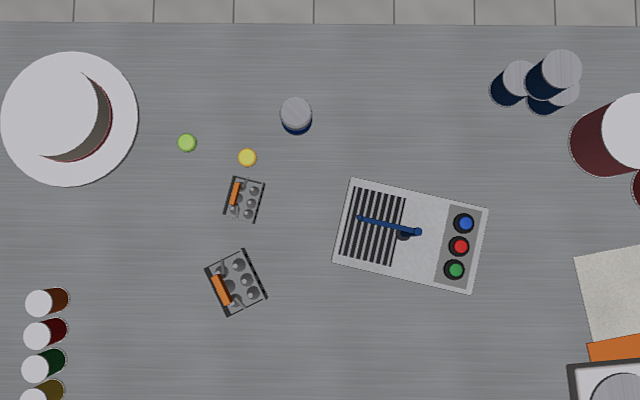

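Side view: the small basket is at (315,281), its block at (314,255); the large look-alike is at (400,290) and the dryer at (354,175). Top view: the small basket is at (244,200) with its orange block at (234,193). The hook runs from the post at (417,232) to its tip at (358,217). The keys are blue (464,223), red (459,246) and green (454,269).

```bash
cat > m.py <<'E'
from h import *
def blobs(im,lo,hi,amin=15):
    hsv=cv2.cvtColor(im,cv2.COLOR_RGB2HSV); m=cv2.inRange(hsv,lo,hi)
    n,l,st,ce=cv2.connectedComponentsWithStats(m)
    return [(ce[i].round(1),st[i][4],l==i) for i in range(1,n) if st[i][4]>=amin]
col={'orange':((5,150,80),(17,255,255)),'blue':((104,170,70),(120,255,255)),'red':((0,180,60),(3,255,255)),'green':((60,120,40),(85,255,255)),'redb':((174,150,60),(180,255,255))}
E
python3 - <<'E'
from m import *
C={n:KRt(n) for n in('side','top')}
for n in C:
    im=cv2.imread('pics/%s0.png'%n)[:,:,::-1].copy()
    for k,v in col.items():
        for ce,a,m in blobs(im,*v):
            if a<3000 and (k=='orange' or (300<ce[0]<500 and 115<ce[1]<300)):
                ys,xs=np.nonzero(m); r=cv2.minAreaRect(np.c_[xs,ys].astype(np.float32)); print(n,k,ce,a,cv2.boxPoints(r).round(0).tolist())
c=C['top']
for q in [(351,178),(488,208),(470,294),(332,262)]: print('dryer corner',onz(c,q,.035).round(4))
for q in [(417,232)]: print('post top',onz(c,q,.195).round(4))
print('tip',onz(c,(358,217),.205).round(4))
for k,a,b in(('blue',(464,223),(347,135)),('red',(459,246),(366,139)),('green',(454,269),(383,143))):
    print(k,tri([(C['top'],a),(C['side'],b)]).round(4),onz(c,a,.045).round(4))
E
```

```text
side orange [430.2  79.4] 388 [[418.0, 68.0], [435.0, 64.0], [441.0, 93.0], [424.0, 97.0]]
side orange [407.9 253.9] 360 [[391.0, 253.0], [421.0, 243.0], [425.0, 255.0], [395.0, 265.0]]
side orange [314.2 254.7] 200 [[302.0, 256.0], [305.0, 247.0], [326.0, 253.0], [323.0, 262.0]]
side blue [351. 137.] 161 [[336.0, 150.0], [350.0, 120.0], [361.0, 125.0], [347.0, 155.0]]
side red [365.5 137.6] 64 [[361.0, 134.0], [370.0, 134.0], [370.0, 141.0], [361.0, 141.0]]
side green [382.9 141.1] 73 [[378.0, 137.0], [388.0, 137.0], [388.0, 145.0], [378.0, 145.0]]
top orange [233.8 193. ] 135 [[228.0, 203.0], [234.0, 181.0], [240.0, 183.0], [234.0, 205.0]]
top orange [220.3 289.9] 247 [[210.0, 277.0], [216.0, 274.0], [231.0, 303.0], [224.0, 306.0]]
top orange [614.9 348.3] 1102 [[586.0, 343.0], [639.0, 333.0], [643.0, 356.0], [591.0, 366.0]]
top blue [390.5 225. ] 302 [[356.0, 221.0], [357.0, 214.0], [422.0, 229.0], [420.0, 235.0]]
top blue [465.2 222.7] 139 [[457.0, 222.0], [465.0, 214.0], [474.0, 223.0], [466.0, 232.0]]
top red [460.1 246. ] 140 [[454.0, 240.0], [466.0, 240.0], [466.0, 252.0], [454.0, 252.0]]
top green [455.4 269.4] 148 [[447.0, 270.0], [456.0, 261.0], [465.0, 270.0], [456.0, 279.0]]
dryer corner [ 0.6139 -0.0176  0.035 ]
dryer corner [ 0.5521 -0.3109  0.035 ]
dryer corner [ 0.3698 -0.2694  0.035 ]
dryer corner [0.4337 0.0221 0.035 ]
post top [ 0.4954 -0.1258  0.195 ]
tip [ 0.5209 -0.0181  0.205 ]
blue [ 0.5204 -0.2546  0.05  ] [ 0.519  -0.2561  0.045 ]
red [ 0.4691 -0.2438  0.0482] [ 0.4704 -0.2448  0.045 ]
green [ 0.421  -0.2334  0.0456] [ 0.4223 -0.2336  0.045 ]
```

```bash
cat > fit.py <<'E'
from m import *
from scipy.optimize import least_squares
def feat(m):
    u=m['m00']; return np.array([m['m10']/u,m['m01']/u,m['mu20']/u,m['mu02']/u,m['mu11']/u])
def block(obs,z0=.125,g=(.54,.24,-.25),fz=False):
    # obs: list of (camera,mask)
    def res(p):
        zz=p[3] if fz else z0; a=R.from_euler('z',p[2]).as_matrix()
        P=[a@[i*.022,j*.005,k]+[p[0],p[1],zz] for i in(-1,1) for j in(-1,1) for k in(0,.026)]
        o=[]
        for c,m in obs:
            h=cv2.convexHull(np.float32([proj(c,q) for q in P])); f=feat(cv2.moments(h)); F=feat(cv2.moments(m.astype(np.uint8)))
            o+=list((f-F)*[1,1,.1,.1,.1])
        return o
    r=least_squares(res,list(g)+([z0] if fz else []),x_scale=.01,diff_step=1e-4); return r.x,np.array(r.fun)
E
python3 - <<'E'
from fit import *
obs=[]
for n,t in(('side',(314,254)),('top',(234,193))):
    im=cv2.imread('pics/%s0.png'%n)[:,:,::-1].copy()
    obs.append((KRt(n),[m for ce,a,m in blobs(im,*col['orange']) if np.hypot(*(ce-t))<6][0]))
for fz in(0,1):
    x,f=block(obs,fz=fz); print(x.round(4),f.round(2))
p=x
s=observe(); r=R.from_quat(s['tool_rot']).as_matrix()
x,f=block(obs); d=np.array([x[0],x[1],s['tcp_pos'][2]])-s['tcp_pos']; print('tool shift units',(r.T@d/.08).round(2))
E
```

```text
[ 0.5678  0.2158 -0.2491] [-0.46  0.94  0.48  0.31  0.1   0.81  0.4   0.17  0.15  0.02]
[ 0.5674  0.2166 -0.2581  0.1297] [-0.37 -0.03  0.5   0.34  0.13  0.01  0.36  0.2   0.17 -0.02]
tool shift units [ 7.53 -9.4  -0.  ]
```

```bash
python3 -m jog '[[[0.2,-0.2,-0.4,0,0,0,1],[0.4,-0.4,-0.6,0,0,0,1],[0.6,-0.6,-0.6,0,0,0,1],[0.8,-0.8,-0.6,0,0,0,1],[1,-1,-0.6,0,0,0,1],[1,-1,-0.6,0,0,0,1],[1,-1,-0.6,0,0,0,1],[1,-1,-0.6,0,0,0,1]]]' 40
for i in 1 2 3; do python3 -m jog '[[[0.2,-0.2,0,0,0,0,1],[0.4,-0.4,0,0,0,0,1],[0.6,-0.6,0,0,0,0,1],[0.8,-0.8,0,0,0,0,1],[1,-1,0,0,0,0,1],[1,-1,0,0,0,0,1],[1,-1,0,0,0,0,1],[1,-1,0,0,0,0,1]]]' | tail -c 400; done
```

```text
time_s: 2.05
tcp_pos: [0.2161, -0.5605, 0.4525]
tool_rot: [0.993, 0.117, -0.0, 0.0]
ft_force: [-0.3, 0.6, -0.6]
finger_gap: 0.0855
gripper_force: 0.0
time_s: 3.05
tcp_pos: [0.2753, -0.4639, 0.4527]
tool_rot: [0.993, 0.117, -0.0, 0.0]
ft_force: [-0.6, -0.9, 0.1]
finger_gap: 0.0853
gripper_force: 0.0
time_s: 4.05
tcp_pos: [0.3343, -0.3679, 0.4526]
tool_rot: [0.993, 0.117, -0.0, 0.0]
ft_force: [-0.3, 0.9, -1.1]
finger_gap: 0.0854
gripper_force: 0.0
time_s: 5.05
tcp_pos: [0.3935, -0.2715, 0.4526]
tool_rot: [0.993, 0.117, -0.0, 0.0]
ft_force: [-0.2, 1.0, -0.4]
finger_gap: 0.0855
gripper_force: 0.0
```

```bash
for i in 1 2 3; do python3 -m jog '[[[0.2,-0.2,0,0,0,0,1],[0.4,-0.4,0,0,0,0,1],[0.6,-0.6,0,0,0,0,1],[0.8,-0.8,0,0,0,0,1],[1,-1,0,0,0,0,1],[1,-1,0,0,0,0,1],[1,-1,0,0,0,0,1],[1,-1,0,0,0,0,1]]]' | sed -n 2p; done
python3 -m jog '[[[0.1,-0.2,0,0,0,0,1],[0.2,-0.4,0,0,0,0,1],[0.3,-0.6,0,0,0,0,1],[0.3,-0.8,0,0,0,0,1],[0.3,-1,0,0,0,0,1],[0.3,-1,0,0,0,0,1],[0.3,-1,0,0,0,0,1],[0.3,-1,0,0,0,0,1]]]' | sed -n 2p
python3 -m jog '[[[0.1,-0.2,0,0,0,-0.05,1],[0.2,-0.4,0,0,0,-0.1,1],[0.2,-0.6,0,0,0,-0.15,1],[0.2,-0.8,0,0,0,-0.2,1],[0.2,-1,0,0,0,-0.25,1],[0.2,-1,0,0,0,-0.3,1],[0.2,-1,0,0,0,-0.343,1],[0.2,-1,0,0,0,-0.343,1]]]'
python3 - <<'E'
from h import *
snap('wrist','w1.png'); s=observe(); r=R.from_quat(s['tool_rot']).as_matrix(); print(r.round(3).tolist(),s['joints'])
print((r.T@(np.array([.5678,.2158,s['tcp_pos'][2]])-s['tcp_pos'])/.08).round(3))
E
```

```text
tcp_pos: [0.4526, -0.1751, 0.4526]
tcp_pos: [0.5118, -0.0788, 0.4527]
tcp_pos: [0.5711, 0.0176, 0.4527]
tcp_pos: [0.5762, 0.1014, 0.4527]
time_s: 10.05
tcp_pos: [0.5732, 0.1831, 0.4526]
tool_rot: [0.793, 0.61, -0.0, -0.0]
ft_force: [-0.3, -0.1, -0.0]
finger_gap: 0.0858
gripper_force: 0.0
[[0.258, 0.966, -0.0], [0.966, -0.258, -0.0], [-0.0, -0.0, -1.0]] [ 0.12867443  0.40309139 -0.71692508  1.64398813  0.28009726  1.20031071
 -0.91242008]
[ 0.376 -0.17   0.   ]
```

View pics/w1.png

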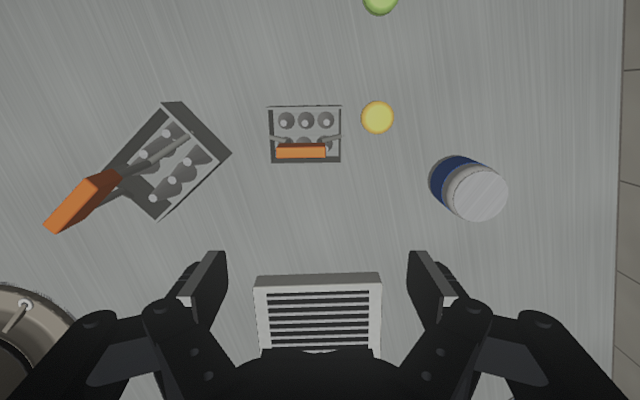

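The wrist view shows the small basket between the macaron (377,117) and the large basket. Its orange block is at (301,152) and level in the picture. I'll refine the block pose with this view.

```bash
cat > now.py <<'E'
from fit import *
def wristfit(f,t,z0=.125,g=(.568,.216,-.25)):
    im=cv2.imread('pics/'+f)[:,:,::-1].copy()
    return (KRt('wrist'),[m for ce,a,m in blobs(im,*col['orange']) if np.hypot(*(ce-t))<15][0])
E
python3 - <<'E'
from now import *
o=wristfit('w1.png',(301,152)); obs=[]
for n,t in(('side',(314,254)),('top',(234,193))):
    im=cv2.imread('pics/%s0.png'%n)[:,:,::-1].copy()
    obs.append((KRt(n),[m for ce,a,m in blobs(im,*col['orange']) if np.hypot(*(ce-t))<6][0]))
x,f=block([o]); print(x.round(4),f.round(2))
x,f=block([o]+obs); print(x.round(4),f.round(2))
s=observe(); r=R.from_quat(s['tool_rot']).as_matrix(); print((r.T@(np.array([*x[:2],.138+.155])-s['tcp_pos'])/.08).round(3), x[2]-np.arctan2(r[1,1],r[0,1]))
E
```

```text
[ 0.5674  0.2141 -0.2384] [ 0.    0.04  1.25  0.94 -0.07]
[ 0.5675  0.2146 -0.239 ] [-0.02 -0.48  1.27  0.93 -0.06 -0.29  0.43  0.49  0.29  0.07  1.45  0.53
  0.15  0.18  0.06]
[ 0.361 -0.169  1.995] 0.022453649347292465
```

```bash
python3 -m jog '[[[0.1,-0.05,0,0,0,-0.007,1],[0.2,-0.1,0,0,0,-0.007,1],[0.36,-0.17,0.1,0,0,-0.007,1],[0.36,-0.17,0.3,0,0,-0.007,1],[0.36,-0.17,0.5,0,0,-0.007,1],[0.36,-0.17,0.7,0,0,-0.007,1],[0.36,-0.17,0.9,0,0,-0.007,1],[0.36,-0.17,1,0,0,-0.007,1]]]' | sed -n 2p
python3 -m jog '[[[0,0,0.2,0,0,0,1],[0,0,0.4,0,0,0,1],[0,0,0.6,0,0,0,1],[0,0,0.8,0,0,0,1],[0,0,0.9,0,0,0,1],[0,0,0.98,0,0,0,1],[0,0,0.98,0,0,0,1],[0,0,0.98,0,0,0,0.7]]]'
python3 -m jog '[[[0,0,0,0,0,0,0.5],[0,0,0,0,0,0,0.3],[0,0,0,0,0,0,0.3],[0,0,0,0,0,0,0.3],[0,0,0,0,0,0,0.3],[0,0,0,0,0,0,0.3],[0,0,0,0,0,0,0.3],[0,0,0,0,0,0,0.3]]]' 40
python3 - <<'E'
from h import *
snap('wrist','w2.png')
E
```

```text
tcp_pos: [0.567, 0.2148, 0.3712]
time_s: 12.1
tcp_pos: [0.5673, 0.2154, 0.2948]
tool_rot: [0.785, 0.619, 0.0, 0.0]
ft_force: [0.9, -0.2, 0.2]
finger_gap: 0.0696
gripper_force: 0.0
time_s: 13.1
tcp_pos: [0.5671, 0.2154, 0.2949]
tool_rot: [0.785, 0.619, 0.0, 0.0]
ft_force: [-0.5, 0.0, 4.9]
finger_gap: 0.043
gripper_force: 41.4
```

View pics/w2.png

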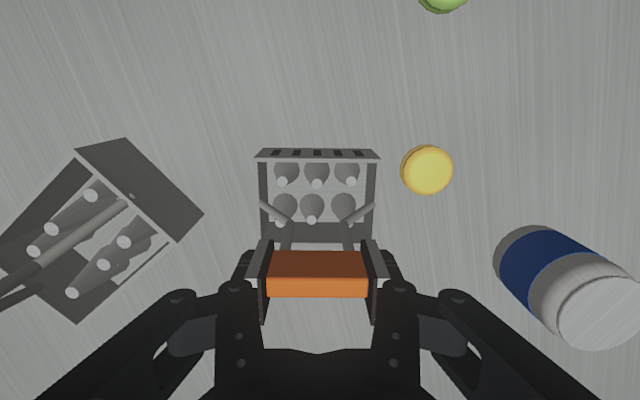

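The block sits between the pads at (318,272), with a gap of 43 mm and a grip of 41 N, so the grasp is good. Next I lift and carry the basket to just short of the hook tip.

```bash
python3 -m jog '[[[0,0,-0.05,0,0,0,0.3],[0,0,-0.15,0,0,0,0.3],[0,0,-0.3,0,0,0,0.3],[0,0,-0.45,0,0,0,0.3],[0,0,-0.6,0,0,0,0.3],[0,0,-0.75,0,0,0,0.3],[0,0,-0.9,0,0,0,0.3],[-0.05,0,-1,0,0,0,0.3]]]' 60
python3 -m jog '[[[-0.1,0,-0.1,0,0,0,0.3],[-0.2,0.05,-0.13,0,0,0,0.3],[-0.33,0.1,-0.13,0,0,0,0.3],[-0.46,0.12,-0.13,0,0,0,0.3],[-0.6,0.12,-0.13,0,0,0,0.3],[-0.73,0.12,-0.13,0,0,0,0.3],[-0.86,0.12,-0.13,0,0,0,0.3],[-1,0.12,-0.13,0,0,0,0.3]]]' | sed -n 2p
python3 -m jog '[[[-0.13,0,0,0,0,0,0.3],[-0.26,0,0,0,0,0,0.3],[-0.4,0,0,0,0,0,0.3],[-0.53,0,0,0,0,0,0.3],[-0.66,0,0,0,0,0,0.3],[-0.8,0,0,0,0,0,0.3],[-0.9,0,0,0,0,0,0.3],[-1,0,0,0,0,0,0.3]]]' | sed -n 2p
python3 -m jog '[[[-0.12,0,0,0,0,0,0.3],[-0.24,0,0,0,0,0,0.3],[-0.36,0,0,0,0,0,0.3],[-0.45,0,0,0,0,0,0.3],[-0.5,0,0,0,0,0,0.3],[-0.5,0,0,0,0,0,0.3],[-0.5,0,0,0,0,0,0.3],[-0.5,0,0,0,0,0,0.3]]]'
python3 - <<'E'
from h import *
a=snap('side'); b=snap('top')
K,r,t=KRt('side'); 
sa=cv2.resize(a[80:280,220:480],None,fx=3,fy=3)[:,:,::-1]; cv2.imwrite('pics/s3.png',sa)
cv2.imwrite('pics/side3.png',a[:,:,::-1]);cv2.imwrite('pics/top3.png',b[:,:,::-1])
E
```

```text
time_s: 14.15
tcp_pos: [0.5661, 0.2116, 0.3753]
tool_rot: [0.785, 0.619, 0.0, 0.0]
ft_force: [-0.5, 0.2, -2.9]
finger_gap: 0.043
gripper_force: 61.2
tcp_pos: [0.5566, 0.1307, 0.3847]
tcp_pos: [0.5381, 0.0531, 0.3848]
time_s: 17.15
tcp_pos: [0.5289, 0.015, 0.3847]
tool_rot: [0.785, 0.619, 0.0, -0.0]
ft_force: [0.4, -0.4, -2.9]
finger_gap: 0.043
gripper_force: 61.2
```

View pics/s3.png

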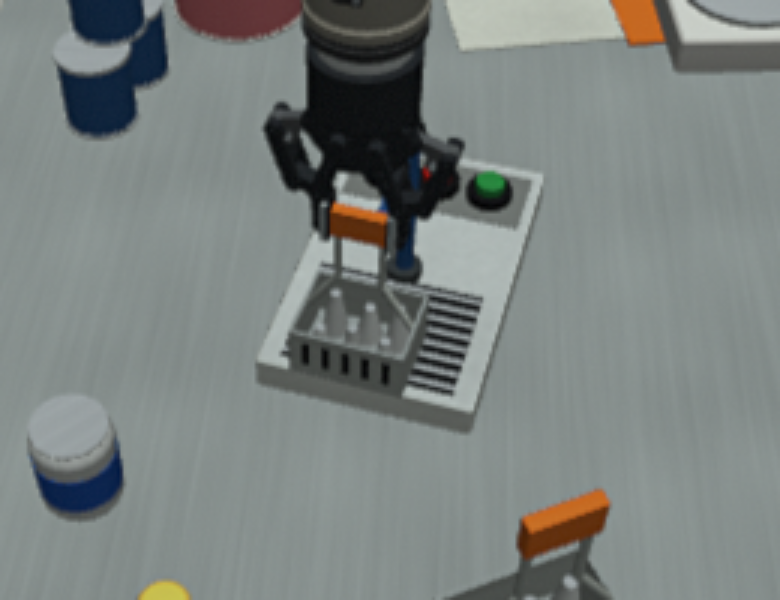

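The basket is held upright in front of the hook: crop block at (360,224), post at (405,235). I'll fit the hook and block in calibrated coordinates before threading it.

```bash
python3 - <<'E'
from fit import *
from scipy.optimize import minimize
ims={n:cv2.imread('pics/%s0.png'%n)[:,:,::-1].copy() for n in('side','top')}
C={n:KRt(n) for n in ims}
S=4
obs={}
for n in ims:
    hsv=cv2.cvtColor(ims[n],cv2.COLOR_RGB2HSV); m=cv2.inRange(hsv,(100,120,40),(125,255,255))
    if n=='top': m[:, 440:]=0; m[:,:345]=0; m[:200]=0;m[260:]=0
    else: m[:,:340]=0; m[:,364:]=0; m[:115]=0; m[180:]=0
    obs[n]=m
def ring(c,a,ax,rad):
    u,v=[q for q in np.eye(3)[[i for i in range(3) if i!=ax]]]
    return [c+rad*(np.cos(t)*u+np.sin(t)*v) for t in np.linspace(0,2*np.pi,16)]
def pts(p):
    a=R.from_euler('z',p[2]).as_matrix(); o=np.array([p[0],p[1],0])
    parts=[ring(np.array([0,-.005,z]),0,2,.008) for z in(.05,.195)]
    post=parts[0]+parts[1]
    bar=ring(np.array([0,-.005,.185]),0,1,.005)+ring(np.array([0,.104,.185]),0,1,.005)
    tip=ring(np.array([0,.106,.182]),0,2,.005)+ring(np.array([0,.106,.205]),0,2,.005)
    return [[a@q+o for q in h] for h in(post,bar,tip)]
def cost(p):
    e=0
    for n in ims:
        r=np.zeros((400*S,640*S),np.uint8)
        for h in pts(p): cv2.fillConvexPoly(r,cv2.convexHull(np.int32([(proj(C[n],q)+.5)*S for q in h])),255)
        m=cv2.resize(r,(640,400),interpolation=cv2.INTER_AREA).astype(float)
        w=np.ones_like(m)
        if n=='side': w[:,:340]=0; w[:,364:]=0;w[:115]=0; w[180:]=0
        e+=(np.abs(m-obs[n])*w).sum()/255
    return e
p=np.array([.497,-.122,-.22])
r=minimize(cost,p,method='Nelder-Mead',options=dict(initial_simplex=[p,p+[.006,0,0],p+[0,.006,0],p+[0,0,.04]]))
p=r.x; print('dryer',p.round(4),r.fun,cost(np.array([.497,-.122,-.22])),[int((o>0).sum()) for o in obs.values()])
a=R.from_euler('z',p[2]).as_matrix(); hk=a@[0,.055,.19]+[p[0],p[1],0]; print('hook',hk.round(4))
# block now
im=cv2.imread('pics/side3.png')[:,:,::-1].copy()
s=observe(); z=s['tcp_pos'][2]-.170
b=[(C['side'],m) for ce,ar,m in blobs(im,*col['orange']) if np.hypot(ce[0]-340,ce[1]-155)<12]
x,f=block(b,z0=z,g=(*s['tcp_pos'][:2],-.235)); print('block',x.round(4),f.round(2),z)
rt=R.from_quat(s['tool_rot']).as_matrix(); print('tool->hook units',(rt.T@(hk-[*s['tcp_pos'][:2],z])/.08).round(3),'yaw',np.arctan2(rt[1,1],rt[0,1]))
E
```

```text
dryer [ 0.4979 -0.1222 -0.2256] 262.921568627451 307.0823529411765 [377, 390]
hook [ 0.5102 -0.0686  0.19  ]
block [ 0.5316  0.0117 -0.2468] [ 0.   -0.01  0.66  0.31  0.14] 0.21469358737298308
tool->hook units [-1.069  0.017  0.309] yaw -0.2349943682556211
```

```bash
python3 -m jog '[[[-0.08,0.01,0,0,0,0,0.3],[-0.2,0.02,0,0,0,0.003,0.3],[-0.34,0.02,0,0,0,0.003,0.3],[-0.48,0.02,0,0,0,0.003,0.3],[-0.62,0.02,0,0,0,0.003,0.3],[-0.76,0.02,0,0,0,0.003,0.3],[-0.9,0.02,0,0,0,0.003,0.3],[-1,0.02,0,0,0,0.003,0.3]]]'
python3 -m jog '[[[-0.05,0,0.05,0,0,0,0.3],[-0.06,0,0.1,0,0,0,0.3],[-0.06,0,0.15,0,0,0,0.3],[-0.06,0,0.2,0,0,0,0.3],[-0.06,0,0.24,0,0,0,0.3],[-0.06,0,0.27,0,0,0,0.3],[-0.06,0,0.28,0,0,0,0.3],[-0.06,0,0.28,0,0,0,0.3]]]'
python3 - <<'E'
from h import *
a=snap('side'); cv2.imwrite('pics/s4.png',cv2.resize(a[100:260,270:430],None,fx=3.5,fy=3.5,interpolation=2)[:,:,::-1])
E
```

```text
time_s: 18.25
tcp_pos: [0.5115, -0.0644, 0.3847]
tool_rot: [0.788, 0.615, -0.0, 0.0]
ft_force: [0.3, 0.4, -2.9]
finger_gap: 0.0428
gripper_force: 61.2
time_s: 19.25
tcp_pos: [0.5106, -0.0682, 0.3623]
tool_rot: [0.788, 0.615, 0.0, 0.0]
ft_force: [-0.5, 0.2, -1.8]
finger_gap: 0.0429
gripper_force: 61.2
```

View pics/s4.png

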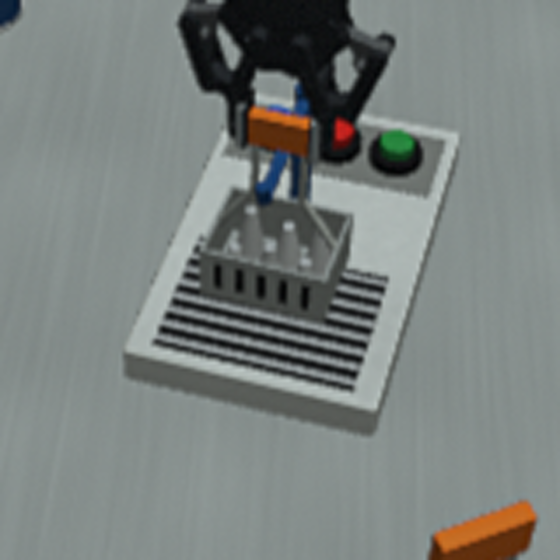

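The hook passes the opening: the blue bar is at (275,175) in the crop, between the bail bars at 254 and 305. I'll lower it until the weight transfers.

```bash
python3 -m jog '[[[0,0,0.01,0,0,0,0.3],[0,0,0.02,0,0,0,0.3],[0,0,0.02,0,0,0,0.3],[0,0,0.03,0,0,0,0.3],[0,0,0.03,0,0,0,0.3],[0,0,0.03,0,0,0,0.3],[0,0,0.03,0,0,0,0.3],[0,0,0.03,0,0,0,0.3]]]' 30
```

```text
time_s: 20.3
tcp_pos: [0.5106, -0.0682, 0.3599]
tool_rot: [0.788, 0.615, -0.0, 0.0]
ft_force: [-0.6, 0.3, -2.0]
finger_gap: 0.0426
gripper_force: 61.2
```

```bash
python3 -m jog '[[[0,0,0.01,0,0,0,0.3],[0,0,0.01,0,0,0,0.3],[0,0,0.02,0,0,0,0.3],[0,0,0.02,0,0,0,0.3],[0,0,0.02,0,0,0,0.3],[0,0,0.02,0,0,0,0.3],[0,0,0.02,0,0,0,0.3],[0,0,0.02,0,0,0,0.3]]]' 20
```

```text
time_s: 21.3
tcp_pos: [0.5107, -0.0681, 0.3594]
tool_rot: [0.788, 0.615, -0.0, 0.0]
ft_force: [-6.0, -0.8, 11.0]
finger_gap: 0.0429
gripper_force: 62.9
```

```bash
python3 -m jog '[[[0,0,-0.015,0,0,0,0.5],[0,0,-0.015,0,0,0,0.53],[0,0,-0.015,0,0,0,0.56],[0,0,-0.015,0,0,0,0.6],[0,0,-0.015,0,0,0,0.7],[0,0,-0.015,0,0,0,0.8],[0,0,-0.015,0,0,0,0.9],[0,0,-0.015,0,0,0,0.9]]]'
python3 -m jog '[[[0,0,-0.05,0,0,0,0.9],[0,0,-0.15,0,0,0,0.9],[0,0,-0.3,0,0,0,0.9],[0,0,-0.45,0,0,0,0.9],[0,0,-0.6,0,0,0,0.9],[0,0,-0.75,0,0,0,0.9],[0,0,-0.9,0,0,0,0.9],[0,0,-1,0,0,0,0.9]]]'
python3 - <<'E'
from h import *
a=snap('side'); cv2.imwrite('pics/s5.png',cv2.resize(a[100:260,270:430],None,fx=3.5,fy=3.5,interpolation=2)[:,:,::-1])
s=observe(); r=R.from_quat(s['tool_rot']).as_matrix()
p=R.from_euler('z',-.2256).as_matrix()
for n,q in(('blue',(.5197,-.2553)),('red',(.4698,-.2443)),('green',(.4217,-.2335))):
    print(n,(p.T@(np.array([*q,0])-[.4979,-.1222,0])).round(4),(r.T@(np.array([*q,.05+.173])-s['tcp_pos'])/.08).round(3))
E
```

```text
time_s: 22.3
tcp_pos: [0.5106, -0.0682, 0.3595]
tool_rot: [0.788, 0.615, -0.0, 0.0]
ft_force: [-0.1, -0.2, 0.1]
finger_gap: 0.0769
gripper_force: 0.0
time_s: 23.3
tcp_pos: [0.5106, -0.0682, 0.4404]
tool_rot: [0.788, 0.615, 0.0, 0.0]
ft_force: [0.2, -0.9, -0.3]
finger_gap: 0.0772
gripper_force: 0.0
blue [ 0.051  -0.1249  0.    ] [-2.243  0.669  2.729]
red [-1.000e-04 -1.253e-01  0.000e+00] [-2.261  0.031  2.728]
green [-0.0494 -0.1255  0.    ] [-2.276 -0.586  2.726]
```

View pics/s5.png

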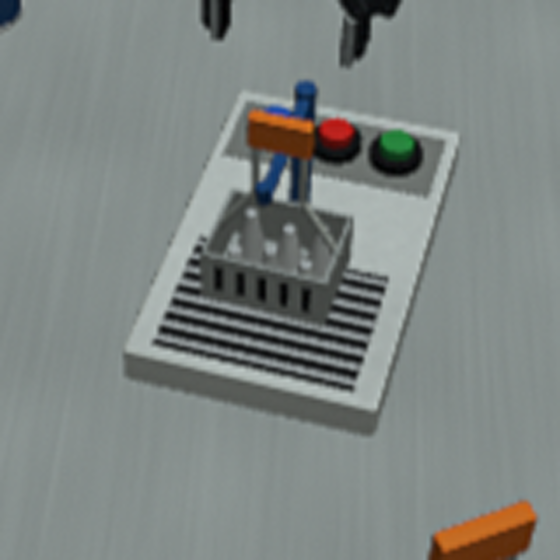

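The basket hangs upright and free on the bar: block at (280,133) in the crop, post behind it at (303,130). The key positions fit the dryer frame (±50 mm, −125 mm). Next is the blue key, with the gripper shut.

```bash
python3 -m jog '[[[-0.1,0.1,0,0,0,0,0.5],[-0.25,0.2,0,0,0,0,0.2],[-0.4,0.3,0,0,0,0,0],[-0.55,0.4,0,0,0,0,0],[-0.7,0.5,0,0,0,0,0],[-0.8,0.6,0,0,0,0,0],[-0.9,0.66,0,0,0,0,0],[-1,0.66,0,0,0,0,0]]]' 20 | sed -n 2p
python3 -m jog '[[[-0.15,0,0,0,0,0,0],[-0.3,0,0,0,0,0,0],[-0.45,0,0,0,0,0,0],[-0.6,0,0.1,0,0,0,0],[-0.75,0,0.2,0,0,0,0],[-0.9,0,0.3,0,0,0,0],[-1,0,0.45,0,0,0,0],[-1,0,0.6,0,0,0,0]]]' | sed -n 2p
python3 -m jog '[[[-0.1,0,0.15,0,0,0,0],[-0.2,0,0.3,0,0,0,0],[-0.25,0,0.45,0,0,0,0],[-0.25,0,0.6,0,0,0,0],[-0.25,0,0.75,0,0,0,0],[-0.25,0,0.9,0,0,0,0],[-0.25,0,1,0,0,0,0],[-0.25,0,1,0,0,0,0]]]' 
python3 - <<'E'
from h import *
snap('top','t6.png'); a=snap('wrist','w6.png')
s=observe(); r=R.from_quat(s['tool_rot']).as_matrix()
p=R.from_euler('z',-.2256).as_matrix()
for x in(.05,-.05):
    q=p@[x,-.125,0]+[.4979,-.1222,.048+.173]; print(q.round(4),(r.T@(q-s['tcp_pos'])/.08).round(3))
E
```

```text
tcp_pos: [0.5426, -0.1589, 0.4394]
tcp_pos: [0.5227, -0.237, 0.3904]
time_s: 26.35
tcp_pos: [0.518, -0.2555, 0.3108]
tool_rot: [0.788, 0.616, -0.0, -0.001]
ft_force: [0.2, 0.0, 0.2]
finger_gap: 0.0002
gripper_force: 0.0
[ 0.5187 -0.2552  0.221 ] [0.006 0.002 1.134]
[ 0.4212 -0.2328  0.221 ] [-0.018 -1.247  1.134]
```

View pics/w6.png

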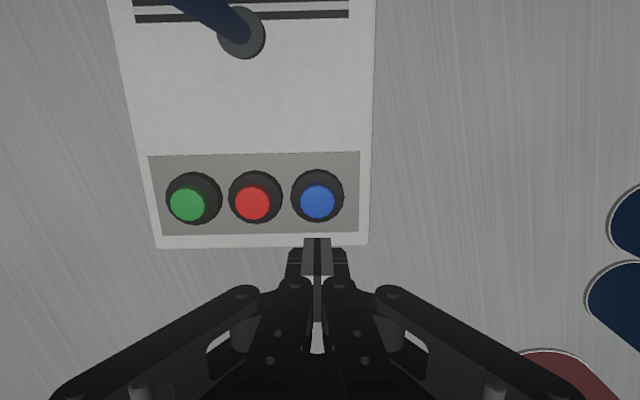

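The shut fingers at (317,255) are in line with the blue key at (317,202), and the distances agree. Pressing in small steps while watching the force.

```bash
python3 -m jog '[[[0,0,0.15,0,0,0,0],[0,0,0.3,0,0,0,0],[0,0,0.45,0,0,0,0],[0,0,0.6,0,0,0,0],[0,0,0.75,0,0,0,0],[0,0,0.85,0,0,0,0],[0,0,0.95,0,0,0,0],[0,0,1,0,0,0,0]]]' | sed -n '2p;4p'
python3 -m jog '[[[0,0,0.04,0,0,0,0],[0,0,0.08,0,0,0,0],[0,0,0.12,0,0,0,0],[0,0,0.15,0,0,0,0],[0,0,0.17,0,0,0,0],[0,0,0.18,0,0,0,0],[0,0,0.18,0,0,0,0],[0,0,0.18,0,0,0,0]]]' | sed -n '2p;4p'
```

```text
tcp_pos: [0.5181, -0.2556, 0.231]
ft_force: [0.3, 0.3, -0.2]
tcp_pos: [0.5186, -0.2551, 0.2233]
ft_force: [-21.6, 7.4, 60.5]
```

```bash
python3 -m jog '[[[0,0,-0.02,0,0,0,0],[0,0,-0.04,0,0,0,0],[0,0,-0.06,0,0,0,0],[0,0,-0.075,0,0,0,0],[0,0,-0.075,0,0,0,0],[0,0,-0.075,0,0,0,0],[0,0,-0.075,0,0,0,0],[0,0,-0.075,0,0,0,0]]]' | sed -n '1,2p;4p'
python3 - <<'E'
from h import *
for i in range(3): 
    a=snap('wrist','w7.png'); print(observe()['ft_force'].round(1), observe()['tcp_pos'].round(4))
cv2.imwrite('pics/w7c.png',cv2.resize(a[120:330,140:420],None,fx=2.5,fy=2.5,interpolation=2)[:,:,::-1])
E
```

```text
time_s: 29.45
tcp_pos: [0.5182, -0.2555, 0.2244]
ft_force: [-4.5, 2.2, 14.0]
[-4.6  2.4 12.7] [ 0.5182 -0.2555  0.2244]
[-5.2  2.4 13.1] [ 0.5182 -0.2555  0.2244]
[-4.9  2.4 13. ] [ 0.5182 -0.2555  0.2244]
```

View pics/w7c.png

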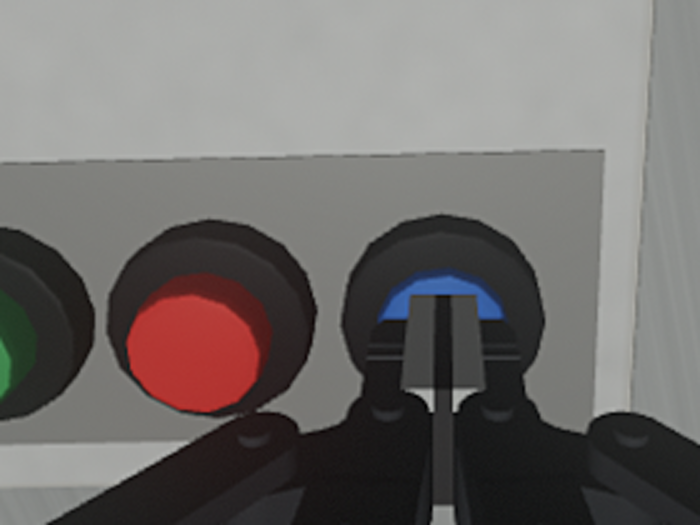

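The fingertips are on the blue key, which sits low in its collar at crop (445,295), while the red key stands proud at (197,350). I'll check the depth by triangulation.

```bash
python3 - <<'E'
from m import *
K,r,t=KRt('wrist'); s=observe()
m=camera_model('wrist'); H=np.array(m['hand_eye'])
def cam(tcp,q):
    T=np.eye(4);T[:3,:3]=R.from_quat(q).as_matrix();T[:3,3]=tcp; W=np.linalg.inv(T@H); return K,W[:3,:3],W[:3,3]
c7=KRt('wrist'); c6=cam([.518,-.2555,.3108],s['tool_rot'])
f={}
for n in('w6','w7'):
    im=cv2.imread('pics/%s.png'%n)[:,:,::-1].copy()
    for k,lo,hi in(('red',(0,120,150),(6,255,255)),('green',(55,100,90),(90,255,255)),('blue',(104,120,120),(122,255,255))):
        b=[x for x in blobs(im,lo,hi,40) if x[0][1]>150]
        b=max(b,key=lambda x:x[1]); ys,xs=np.nonzero(b[2]); f[n,k]=b[0]; print(n,k,b[0],b[1],xs.min(),xs.max(),ys.min(),ys.max())
top=KRt('top')
for k,a in(('red',(460.1,246)),('green',(455.4,269.4)),('blue',(465.2,222.7))):
    o=[(c6,f['w6',k]),(top,a)]
    print(k,'w6+top',tri(o).round(4),'w6+w7',tri([(c6,f['w6',k]),(c7,f['w7',k])]).round(4) if k=='red' else '')
p=R.from_euler('z',-.2256).as_matrix()
# height of blue far rim now, and as predicted
for z in(.04,.044,.048,.052,.056):
    print(z,proj(c7,p@[.0507,-.125+.014,0]+[.4979,-.1222,z]).round(1),proj(c6,p@[.0507,-.125+.014,0]+[.4979,-.1222,z]).round(1), 'red c', proj(c7,p@[0,-.125,0]+[.4979,-.1222,z]).round(1),proj(c6,p@[0,-.125,0]+[.4979,-.1222,z]).round(1))
E
```

```text
w6 red [251.6 202.9] 839 235 268 187 219
w6 green [186.9 204.2] 878 170 204 188 220
w6 blue [316.7 201.5] 870 300 333 186 217
w7 red [216.7 260.9] 1864 191 242 238 284
w7 green [117.5 262.6] 1886 91 144 240 286
w7 blue [316.5 238. ] 340 293 340 230 246
red w6+top [ 0.4705 -0.2437  0.0572] w6+w7 [ 0.47   -0.2443  0.0557]
green w6+top [ 0.422  -0.2332  0.0566] w6+w7 
blue w6+top [ 0.519  -0.2543  0.0591] w6+w7 
0.04 [317.1 220.6] [317.2 178.3] red c [225.2 245.8] [255.2 196.1]
0.044 [317.1 223.6] [317.2 179.7] red c [223.1 249.3] [254.3 197.7]
0.048 [317.1 226.7] [317.2 181. ] red c [220.9 253. ] [253.3 199.3]
0.052 [317.1 230. ] [317.2 182.4] red c [218.6 256.8] [252.3 201. ]
0.056 [317.2 233.5] [317.2 183.9] red c [216.2 260.8] [251.3 202.7]
```

The raised key tops are at z ≈ 0.0565, and the hard stop came at fingertip z ≈ 0.0505. That is the full 6 mm, and the blue key's rim still shows above the collar, so blue was pressed all the way down. Now I release it, move over red with clearance, and press green.

```bash
python3 -m jog '[[[0,0,-0.1,0,0,0,0],[0,0,-0.25,0,0,0,0],[0,0,-0.5,0,0,0,0],[0,0,-0.5,0,0,0,0],[0,-0.1,-0.5,0,0,0,0],[0,-0.3,-0.5,0,0,0,0],[0,-0.5,-0.5,0,0,0,0],[0,-0.65,-0.5,0,0,0,0]]]' | sed -n '2p;4p'
python3 -m jog '[[[0,-0.15,0,0,0,0,0],[0,-0.3,0,0,0,0,0],[-0.02,-0.45,0,0,0,0,0],[-0.02,-0.6,0,0,0,0,0],[-0.02,-0.6,0.1,0,0,0,0],[-0.02,-0.6,0.2,0,0,0,0],[-0.02,-0.6,0.3,0,0,0,0],[-0.02,-0.6,0.35,0,0,0,0]]]' | sed -n '2p;4p'
python3 -m jog '[[[0,0,0.04,0,0,0,0],[0,0,0.08,0,0,0,0],[0,0,0.12,0,0,0,0],[0,0,0.15,0,0,0,0],[0,0,0.17,0,0,0,0],[0,0,0.18,0,0,0,0],[0,0,0.18,0,0,0,0],[0,0,0.18,0,0,0,0]]]' | sed -n '1,2p;4p'
python3 - <<'E'
from h import *
a=snap('wrist','w8.png')
cv2.imwrite('pics/w8c.png',cv2.resize(a[120:330,180:560],None,fx=2,fy=2,interpolation=2)[:,:,::-1])
E
```

```text
tcp_pos: [0.466, -0.2427, 0.2628]
ft_force: [0.4, 0.2, -0.4]
tcp_pos: [0.4209, -0.2328, 0.2343]
ft_force: [-0.3, -0.2, 0.2]
time_s: 32.6
tcp_pos: [0.4212, -0.2325, 0.2237]
ft_force: [-11.1, 5.3, 42.5]
```

View pics/w8c.png

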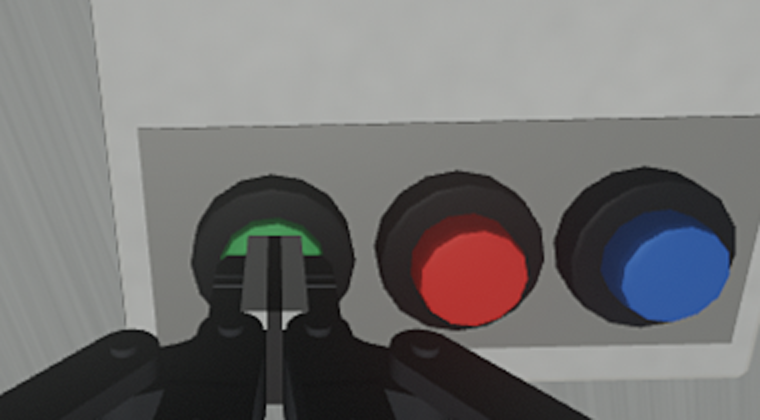

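Green is down at its hard stop at (270,240), blue is up again at (675,275), and red is untouched at (470,275). I'll retreat and check the basket.

```bash
python3 -m jog '[[[0,0,-0.1,0,0,0,0],[0,0,-0.2,0,0,0,0],[0,0,-0.35,0,0,0,0],[0,0,-0.5,0,0,0,0],[0,0,-0.65,0,0,0,0],[0,0,-0.8,0,0,0,0],[0,0,-0.9,0,0,0,0],[0,0,-1,0,0,0,0]]]' | sed -n '2p;4p'
python3 -m jog '[[[0,0,-0.1,0,0,0,0],[0,0,-0.2,0,0,0,0],[0,0,-0.35,0,0,0,0],[0,0,-0.5,0,0,0,0],[0,0,-0.5,0,0,0,0],[0,0,-0.5,0,0,0,0],[0,0,-0.5,0,0,0,0],[0,0,-0.5,0,0,0,0]]]' | sed -n '2p;4p'
python3 - <<'E'
from h import *
snap('side','s9.png')
E
```

```text
tcp_pos: [0.4207, -0.2329, 0.3012]
ft_force: [0.0, -0.0, -0.8]
tcp_pos: [0.4206, -0.2329, 0.3404]
ft_force: [-0.1, 0.2, 0.7]
```

View pics/s9.png

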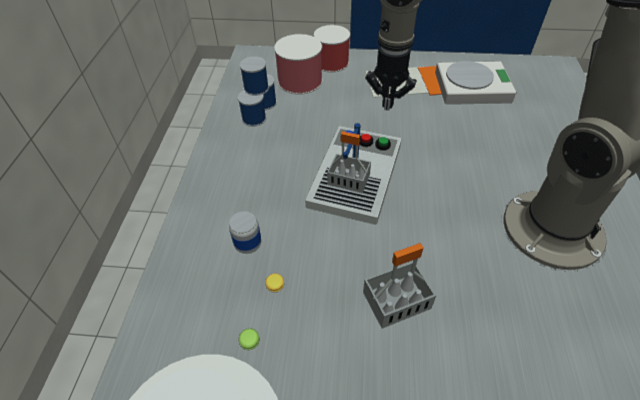

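The basket hangs at (350,165). The tin at (245,231) and the macarons at (275,283) and (249,339) have not moved, and the robot touches nothing.

```bash
python3 -c "
from station import *
print(close_job())"
```

```text
the job is handed in; nothing more can be done
None
```

The job is handed in: the small basket hangs upright and free on the dryer's hook, and I pressed blue, let it up, then pressed green, each down to its hard stop, with red, the tin and the macarons untouched.

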